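# Load the stepped rail for laser marking

## Robot

A 6-joint arm with a two-finger parallel gripper is mounted at the origin on a cart in front of the work surface, level with it; the furniture and walls round the work are solid. World frame = base frame: x ahead of the robot, y to its left, z up, the work surface at z = 0. Lengths are in m, angles in rad, forces in N, time in s.
With the tool pointing down it reaches from about 0.375 to 0.75 m from the base axis. Payload 9 kg.
Tool frame: the origin (TCP) lies on the mounting face of the last link; the fingertips stand 173 mm ahead of it and the grasp point (between the pads) lies 155 mm ahead of it; z points along the fingers, y is the line along which they close (so a half turn about z gives the same grasp; the last joint's range is limited). The gripper opens to 85 mm and grips with 20 to 120 N. Pads are 22 mm wide; open, the fingers measure 114 mm over their backs; the gripper's body (76 mm by 85 mm) begins 54 mm behind the grasp point. The pads swing forward as they close: fully open they stand 13 mm farther back than shut.
Start: joints at [-1.421, 0.104, 0.097, 1.564, 0, 1.353], TCP at [0.216, -0.56, 0.405] pointing down, gripper open.
Joint ranges: [-2.99, 2.99], [-0.84, 1.86], [-1.1, 1.16], [-1.84, 2.11], [-1.51, 1.56], [-3.14, 3.14]. Speed limits (rad/s): [2.22, 2.22, 2.57, 3.14, 3.14, 3.14].

## Interface

Orientations are given as a unit quaternion [x, y, z, w].
In Python, from bench import arm gives the robot as it stands.
- The arm moves only by the tool carry_out, never from a script. Its argument "moves" is a list of rows, each a list of 7 numbers: the shift along the tool's x, y, z normalised to -1 to 1, where 1 is 25 cm, then the turn, a rotation vector about the tool's x, y, z normalised to -1 to 1, where 1 is 180 degrees, then the finger opening in mm, from 0 to 85.4. In form: [[tx, ty, tz, wx, wy, wz, fingers], ...]. A call has 1 to 10 rows; each row is the pose to reach, as a shift and turn from the pose commanded when the call began, along the tool's axes at that moment, turning the shorter way round; what a row does not reach only later rows make up. A row lasts 1/10 s, in which the tool goes at most 50 mm and 8.59 degrees, less where a joint would pass 70% of its speed; a pose out of reach is approached as far as the arm can. A call with a number of a shift or a turn outside -1 to 1 is refused whole. A call with a gripper value outside its range is refused whole. The fingers move at their own pace and stop on an object; "squeeze" is the grip in N (left out, the last holds). Time passes only in rows, so rows that repeat a pose let the fingers close. It gives the time, the measured TCP pose, the force, the opening and the grip force at its end, in the units of the state.
- arm.get_state(): the state, without advancing time (a new reading comes with each control period).
- arm.grab_frame(name): name is "side" or "top"; returns a dict with "frame" (420x560x3 uint8, red, green, blue), "depth" (420x560 float32, m along the optical axis (not along the pixel's ray), 0 where there is no reading), "intrinsics" (3x3 intrinsics, pixels), "position" and "attitude" of the camera in the world. Camera axes: x right, y down, z forward; pixel columns grow to the right and rows downward; lengths in m; the calibration is good to about 2 mm. A picture is of the moment at which its call begins.
- arm.finish_job(): hands the job in; it is judged then, once.
The state is a dict: "clock": time; "joint_pos": joint angles; "qd": joint speeds; "joint_efforts": joint torques, N m; "eef_pos": TCP position; "tcp_rot": TCP orientation; "force": force on the tool from outside, world axes, zero at the start; "ft_torque": the same for the moment, N m; "width": finger opening in m; "gripper_force": force on a finger pad.
Only numpy, scipy, OpenCV 4.12 (cv2) and the standard library are available. Lean on these libraries where they do the work, as an engineer would, in place of code of your own. Each camera call takes 0.05 s, during which the arm holds its last target. There are 200 camera calls.

## Task

The four turned samples on the mat are to be laser marked in one pass at one focus, so their tops must all come to the same height. Line them up by height on the stepped rail, one in each round pocket: the tallest in the lowest pocket, the next tallest in the next one up, and so on to the shortest in the highest. Leave each standing upright, the same way up as it stands now and flat on the floor of its pocket.

Things in the scene. Friction and masses are not known exactly. Their poses are not given: they have to be found in the camera images.
- sample_66_centre (a point): a turned sample: plain steel cylinder with one groove near its foot and a small dark bore in its top, the tallest of the four. 26 mm diameter, 66 mm high, loose (0.04 to 0.13 kg), standing upright on a 3 mm black rubber mat at the start. The point is its centre, half-way up (33 mm above its foot); z up along its axis. Grip it across its diameter from above.
- sample_50_centre (a point): a turned sample: slim pale metal turned cylinder, the second tallest. 20 mm diameter, 50 mm high, loose (0.04 to 0.13 kg), standing upright on a 3 mm black rubber mat at the start. The point is its centre, half-way up (25 mm above its foot); z up along its axis. Grip it across its diameter from above.
- sample_34_centre (a point): a turned sample: steel turned cylinder, the third in height. 22 mm diameter, 34 mm high, loose (0.04 to 0.13 kg), standing upright on a 3 mm black rubber mat at the start. The point is its centre, half-way up (17 mm above its foot); z up along its axis. Grip it across its diameter from above.
- sample_22_centre (a point): a turned sample: squat cream plastic turned ring-like cylinder with a thin black line round it, the shortest and widest. 30 mm diameter, 22 mm high, loose (0.04 to 0.13 kg), standing upright on a 3 mm black rubber mat at the start. The point is its centre, half-way up (11 mm above its foot); z up along its axis. Grip it across its diameter from above.
- pocket_lowest (a point): the lowest of the four round pockets of the stepped marking rail, an aluminium staircase of four square blocks (55 mm square, in a row at 56 mm pitch, steps in order lowest to highest) on a dark steel bar, fixed to the table. The pocket is 46 mm in diameter and 3 mm deep with a dark floor. The point is the centre of the pocket's floor, 15 mm above the table; the rim stands 3 mm higher. x runs along the row towards the highest pocket, y across the row, z up.
- pocket_second (a point): the second lowest of the four round pockets of the stepped marking rail, an aluminium staircase of four square blocks (55 mm square, in a row at 56 mm pitch, steps in order lowest to highest) on a dark steel bar, fixed to the table. The pocket is 46 mm in diameter and 3 mm deep with a dark floor. The point is the centre of the pocket's floor, 31 mm above the table; the rim stands 3 mm higher. x runs along the row towards the highest pocket, y across the row, z up.
- pocket_third (a point): the third lowest of the four round pockets of the stepped marking rail, an aluminium staircase of four square blocks (55 mm square, in a row at 56 mm pitch, steps in order lowest to highest) on a dark steel bar, fixed to the table. The pocket is 46 mm in diameter and 3 mm deep with a dark floor. The point is the centre of the pocket's floor, 47 mm above the table; the rim stands 3 mm higher. x runs along the row towards the highest pocket, y across the row, z up.
- pocket_highest (a point): the highest of the four round pockets of the stepped marking rail, an aluminium staircase of four square blocks (55 mm square, in a row at 56 mm pitch, steps in order lowest to highest) on a dark steel bar, fixed to the table. The pocket is 46 mm in diameter and 3 mm deep with a dark floor. The point is the centre of the pocket's floor, 59 mm above the table; the rim stands 3 mm higher. x runs along the row towards the highest pocket, y across the row, z up.
Not all that is in view belongs to the job. Leave any orange or yellow look-alike of the part that bears sample_66_centre alone.

How it is judged:
By the outcome, as a careful person would: the job done as asked, in the order asked, and still so for the second after the job is handed in, with the robot touching nothing.
It also fails if it takes over 104 s, if anything falls off the work surface, if the arm or the gripper's body presses on something with over 40 N, if the wrist force passes 120 N, or if a joint passes its speed limit or range.

## Working session

There is one attempt and no reset: what is moved stays moved. The work goes in short steps, Python scripts to look and compute and a tool call to move; the robot and the scene stay as the last step left them, time stands still between calls to the robot, and variables do not carry over. Pictures are saved under pics/ and viewed, at most 14 in all, crops included, and the job is handed in when it is done.

Besides the shell and the picture viewer there is one more tool, called after "Request:" by a JSON object that holds its "api" and its "payload", one argument or row to a line. carry_out: Moves the arm, as the interface text tells. Scaled input: -1 to 1 covers 25 cm each way for a shift and 180 degrees each way for a turn. Its arguments: {"type":"object","properties":{"moves":{"type":"array","items":{"type":"array","items":{"type":"number"}}},"squeeze":{"type":"number"}},"required":["moves"]}

```bash
mkdir -p pics; cat > h.py <<'E'
import numpy as np, cv2
from scipy.spatial.transform import Rotation as R
from bench import arm
def cam(n):
    f=arm.grab_frame(n); K=np.array(f["intrinsics"]); a=np.array(f["attitude"])
    Rm=a if a.shape==(3,3) else R.from_quat(a).as_matrix()
    return f["frame"],f["depth"],K,np.array(f["position"]),Rm
def ray(K,p,Rm,u,v,z):
    d=Rm@np.linalg.inv(K)@np.array([u,v,1.]); return p+d*(z-p[2])/d[2]
def cloud(D,K,p,Rm):
    v,u=np.mgrid[:D.shape[0],:D.shape[1]]
    P=np.stack([(u-K[0,2])/K[0,0]*D,(v-K[1,2])/K[1,1]*D,D],-1)
    return P@Rm.T+p
E
python3 - <<'E'
from h import *
for n in("top","side"):
    f,D,K,p,Rm=cam(n); cv2.imwrite(f"pics/{n}0.png",f[...,::-1]); np.savez(n+"0.npz",f=f,D=D,K=K,p=p,R=Rm); print(n,K.tolist(),p,Rm.round(3).tolist())
s=arm.get_state();print(s)
E
```

```text
top [[392.0466345940622, 0.0, 277.68782481417753], [0.0, 392.0466345940622, 215.28072114887902], [0.0, 0.0, 1.0]] [0.35640422 0.13841648 1.03516344] [[-0.003, -0.992, 0.125], [-1.0, 0.002, -0.011], [0.01, -0.125, -0.992]]
side [[536.8568877732147, 0.0, 278.71798541666607], [0.0, 536.8568877732147, 211.00277376767497], [0.0, 0.0, 1.0]] [0.11674629 0.93235285 0.85494839] [[-0.896, -0.306, 0.323], [-0.445, 0.599, -0.665], [0.01, -0.74, -0.673]]
{'clock': 0.1, 'joint_pos': array([-1.42071195e+00,  1.04640456e-01,  9.65518907e-02,  1.56392075e+00,
        1.38995546e-05,  1.35308716e+00]), 'qd': array([-0.0003371 , -0.00080233,  0.00075598,  0.00126458, -0.00042211,
        0.00022439]), 'joint_efforts': array([ 6.30174400e-03, -5.58209610e+01,  5.04716671e+01,  1.31409295e-02,
       -3.89861771e-04, -1.83540385e-05]), 'eef_pos': array([ 0.21572467, -0.55977068,  0.40400213]), 'tcp_rot': array([ 9.83138407e-01,  1.82861982e-01,  2.74488667e-05, -6.05911017e-04]), 'force': array([-0.09332171, -0.17747405,  0.23817305]), 'ft_torque': array([-0.02199804, -0.01904911, -0.01578213]), 'gripper_force': 0.0, 'width': 0.08546742150154468}
```

View pics/top0.png

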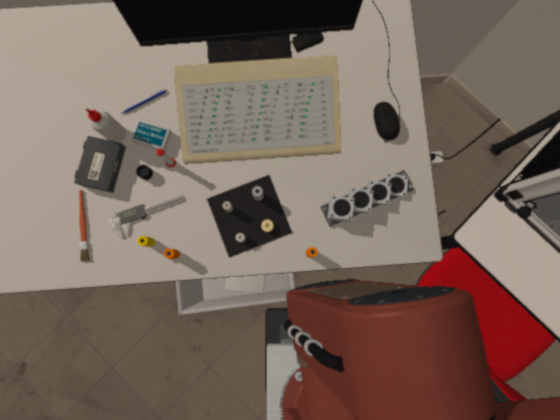

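View pics/side0.png

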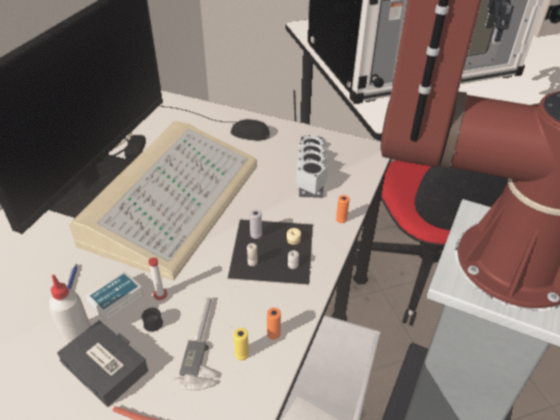

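Top view: the mat is at about (250,215). On it stand a grey sample (257,193), a pale one (227,206), a cream one (267,226) and a steel one (240,238). The rail pockets run from (342,208) to (398,184). Orange/yellow decoys at (312,253), (172,254) and (146,241) are off the mat. The side view shows the same samples at (256,222), (252,253), (293,236) and (293,258). The tallest should be the grey one; I'll check with heights and crops.

```bash
python3 - <<'E'
from h import *
L={n:np.load(n+"0.npz") for n in("top","side")}
T=L["top"];f=T["f"];
C={n:cloud(L[n]["D"],L[n]["K"],L[n]["p"],L[n]["R"]) for n in L}
a=cv2.resize(f[165:265,200:300,::-1],(400,400),interpolation=cv2.INTER_CUBIC)
s=L["side"]["f"]
b=cv2.resize(s[200:290,220:325,::-1],(400,343),interpolation=cv2.INTER_CUBIC)
c=cv2.resize(f[165:225,315:420,::-1],(400,229),interpolation=cv2.INTER_CUBIC)
d=cv2.resize(s[125:205,275:355,::-1],(400,400),interpolation=cv2.INTER_CUBIC)[:371]
o=np.zeros((600,800,3),np.uint8);o[:400-29,:400]=a[:371];o[:343,400:]=b;o[371:600,:400]=c
o[343:600,400:]=cv2.resize(d,(400,257));cv2.imwrite("pics/c.png",o)
for n in L:
    P=C[n];D=L[n]["D"]
    print(n,"table z",np.median(P[(D>0)&(abs(P[...,2])<.02)][:,2]))
print("samples")
for n in L:
    P=C[n];D=L[n]["D"]
    pts={"top":[(257,193),(227,206),(267,226),(240,238)],"side":[(256,214),(252,247),(293,235),(293,253)]}[n]
    for u,v in pts:
        w=P[v-16:v+17,u-13:u+14];ww=w.reshape(-1,3);zz=ww[:,2]
        # connected region above mat
        m=((P[...,2]>.010)&(D>0)).astype(np.uint8);k,lab=cv2.connectedComponents(m)
        l=np.bincount(lab[v-3:v+4,u-3:u+4].ravel()).argmax();Q=P[lab==l]
        h=np.percentile(Q[:,2],97);t=Q[Q[:,2]>h-.006]
        vv,uu=np.nonzero((lab==l)&(P[...,2]>h-.006))
        print(n,(u,v),len(Q),"h %.4f"%h,"top c",((t.min(0)+t.max(0))/2).round(4),"ext",np.ptp(t,axis=0).round(4),"px",uu.mean().round(1),vv.mean().round(1),"ray",ray(L[n]["K"],L[n]["p"],L[n]["R"],uu.mean(),vv.mean(),h).round(4))
    print("mat z",np.median(P[215:221,243:249][...,2]) if n=="top" else np.median(P[243:248,270:276][...,2]))
P=C["top"]
for u,v in[(342,208),(361,199),(380,192),(398,184)]:
    print((u,v),P[v,u].round(4),np.median(P[v-3:v+4,u-3:u+4].reshape(-1,3),0).round(4))
E
```

```text
top table z -0.0004062129507232948
side table z -0.0014990613042136225
samples
top (257, 193) 115 h 0.0716 top c [0.538  0.181  0.0696] ext [0.0236 0.0227 0.008 ] px 256.8 191.4 ray [0.5379 0.1802 0.0716]
top (227, 206) 69 h 0.0550 top c [0.5053 0.2577 0.0523] ext [0.0181 0.0181 0.0066] px 226.2 205.2 ray [0.5057 0.2578 0.055 ]
top (267, 226) 103 h 0.0280 top c [0.4568 0.1567 0.0255] ext [0.0292 0.0285 0.0068] px 266.7 225.4 ray [0.4568 0.156  0.028 ]
top (240, 238) 66 h 0.0389 top c [0.4264 0.2252 0.0367] ext [0.0206 0.0184 0.0074] px 239.5 237.1 ray [0.426  0.225  0.0389]
mat z 0.002493763626302159
side (256, 214) 289 h 0.0690 top c [0.5364 0.1844 0.0669] ext [0.0267 0.0256 0.0069] px 255.0 214.1 ray [0.5349 0.1876 0.069 ]
side (252, 247) 181 h 0.0526 top c [0.504  0.2629 0.0504] ext [0.019  0.0207 0.0075] px 251.4 247.3 ray [0.5023 0.2646 0.0526]
side (293, 235) 154 h 0.0253 top c [0.4549 0.1611 0.023 ] ext [0.0287 0.0299 0.0068] px 293.3 233.6 ray [0.4534 0.1635 0.0253]
side (293, 253) 143 h 0.0375 top c [0.4239 0.2283 0.0352] ext [0.0211 0.0236 0.0071] px 292.8 255.0 ray [0.4224 0.2324 0.0375]
mat z 0.001571568087667674
(342, 208) [ 0.4976 -0.0343  0.0576] [ 0.4975 -0.0341  0.0594]
(361, 199) [ 0.5215 -0.0844  0.0517] [ 0.5224 -0.0856  0.0471]
(380, 192) [ 0.5437 -0.1397  0.0296] [ 0.5433 -0.1389  0.0318]
(398, 184) [ 0.5679 -0.1924  0.0153] [ 0.5676 -0.1924  0.016 ]
```

View pics/c.png

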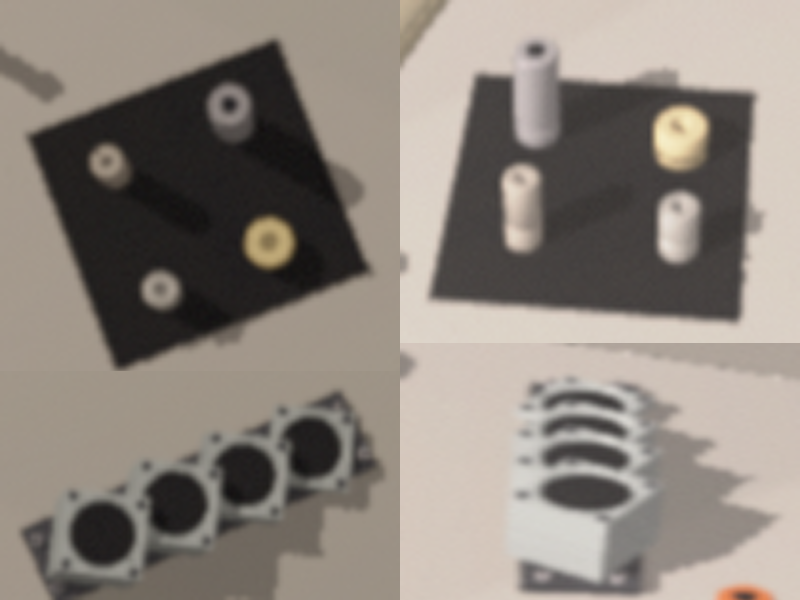

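Crop: the grey sample with the dark bore, top (257,191) / side (255,214), is the tallest on the mat and is not orange or yellow, so it is sample_66. The pale slim one (226,205) is 50, the steel one (240,237) is 34 and the cream one (267,225) is 22. The highest pocket is the near one at (342,208) and the lowest is at (398,184). Next I'll triangulate the pockets and samples across the two views.

```bash
cat >> h.py <<'E'
def tri(A,ua,B,ub):
    M=[];b=[]
    for L,(u,v) in((A,ua),(B,ub)):
        d=L["R"]@np.linalg.inv(L["K"])@np.array([u,v,1.]);d/=np.linalg.norm(d)
        W=np.eye(3)-np.outer(d,d);M.append(W);b.append(W@L["p"])
    x=np.linalg.lstsq(np.vstack(M),np.hstack(b),rcond=None)[0]
    return x,np.linalg.norm(np.vstack(M)@x-np.hstack(b))
def rel(goal,yaw=None):
    "shift/turn numbers from measured pose to goal TCP position, tool down with x at yaw (deg)"
    s=arm.get_state();Q=R.from_quat(s["tcp_rot"]);d=Q.inv().apply(np.array(goal)-s["eef_pos"])/.25
    out=list(d.round(4))
    if yaw is not None:
        G=R.from_euler("z",yaw,degrees=True)*R.from_euler("x",180,degrees=True)
        out+=list(((Q.inv()*G).as_rotvec()/np.pi).round(4))
    return out
E
python3 - <<'E'
from h import *
L={n:dict(np.load(n+"0.npz")) for n in("top","side")}
for n in L: L[n]["C"]=cloud(L[n]["D"],L[n]["K"],L[n]["p"],L[n]["R"]);L[n]["g"]=cv2.cvtColor(L[n]["f"],cv2.COLOR_RGB2GRAY)
S=8
def pock(n,box):
    x0,y0,x1,y1=box;g=cv2.resize(L[n]["g"][y0:y1,x0:x1],None,fx=S,fy=S,interpolation=cv2.INTER_CUBIC)
    m=(g<85).astype(np.uint8);k,lab,st,ce=cv2.connectedComponentsWithStats(m)
    r=[]
    for i in range(1,k):
        if st[i,4]>1500: r.append(((ce[i]+.5)/S-.5+[x0,y0]).round(2).tolist()+[(st[i,:5]/S).round(1).tolist()])
    return r
for n,b in(("top",(320,168,418,224)),("side",(295,130,330,195))):
    print(n);[print("  ",q) for q in pock(n,b)]
E
```

```text
top
   [396.44, 184.71, [69.4, 9.1, 15.1, 16.6, 1524.5]]
   [409.31, 187.25, [87.5, 12.2, 6.1, 12.4, 284.0]]
   [378.91, 191.86, [51.5, 16.2, 15.9, 16.6, 1592.6]]
   [360.7, 199.26, [33.2, 23.4, 16.1, 16.8, 1685.4]]
   [392.86, 196.77, [70.1, 26.6, 8.1, 5.6, 230.5]]
   [341.46, 207.16, [13.5, 31.2, 17.0, 16.8, 1789.2]]
   [374.91, 204.72, [52.0, 34.6, 8.2, 5.6, 224.9]]
   [325.25, 209.45, [1.5, 36.1, 6.9, 13.9, 349.9]]
   [355.94, 212.93, [33.0, 42.6, 8.4, 6.0, 241.2]]
   [334.04, 220.99, [7.2, 50.8, 14.8, 5.2, 436.5]]
side
   [311.91, 148.13, [9.6, 16.8, 14.8, 4.6, 232.1]]
   [312.12, 156.63, [9.5, 24.5, 15.5, 6.0, 439.9]]
   [311.77, 167.74, [9.2, 34.0, 16.2, 8.5, 845.0]]
```

```bash
python3 - <<'E'
from h import *
L={n:dict(np.load(n+"0.npz")) for n in("top","side")};T,S=L["top"],L["side"]
x,r=tri(T,(341.46,207.16),S,(311.77,167.74));print("tri highest",x.round(4),r.round(4))
pp=[]
for (u,v),z in zip([(396.44,184.71),(378.91,191.86),(360.7,199.26),(341.46,207.16)],(.016,.032,.048,.060)):
    q=ray(T["K"],T["p"],T["R"],u,v,z);pp.append(q);print("top ray",q.round(4))
print("pitch",[np.linalg.norm(np.diff(pp,axis=0)[i,:2]).round(4) for i in range(3)],"side ray high",ray(S["K"],S["p"],S["R"],311.77,167.74,.060).round(4))
d=pp[3]-pp[0];print("dir",np.degrees(np.arctan2(d[1],d[0])))
# sample tops: centre of bore/top face by triangulation (crop pixels)
for n,a,b in(("66",(200+229/4,165+104/4),(220+537/3.81-400/3.81,200+48/3.81)),("50",(200+107/4,165+161/4),(220+121/3.81,200+178/3.81)),("22",(200+269/4,165+241/4),(220+279/3.81,200+126/3.81)),("34",(200+160/4,165+289/4),(220+278/3.81,200+207/3.81))):
    x,r=tri(T,a,S,b);print(n,x.round(4),r.round(4))
print("goto",rel([.537,.183,.36],114),arm.get_state()["eef_pos"])
E
```

```text
tri highest [ 0.499  -0.0336  0.056 ] 0.0015
top ray [ 0.5658 -0.1879  0.016 ]
top ray [ 0.5436 -0.1362  0.032 ]
top ray [ 0.5215 -0.0845  0.048 ]
top ray [ 0.4994 -0.0326  0.06  ]
pitch [np.float64(0.0563), np.float64(0.0563), np.float64(0.0564)] side ray high [ 0.496 -0.029  0.06 ]
dir 113.16233952258548
66 [0.5387 0.1788 0.0651] 0.0018
50 [0.5062 0.2574 0.0461] 0.0009
22 [0.4579 0.1548 0.0173] 0.0006
34 [0.4259 0.2244 0.0303] 0.0004
goto [np.float64(2.2674), np.float64(-2.3101), np.float64(0.1794), np.float64(-0.0002), np.float64(-0.0004), np.float64(-0.5163)] [ 0.21572467 -0.55977068  0.40400213]
```

Request:
{"api": "carry_out", "payload": {
  "moves": [
    [1,-1,0,0,0,0,60],
    [1,-1,0,0,0,0,60],
    [1,-1,0,0,0,0,60],
    [1,-1,0,0,0,0,60],
    [1,-1,0,0,0,0,60],
    [1,-1,0,0,0,0,60],
    [1,-1,0,0,0,0,60],
    [1,-1,0,0,0,0,60],
    [1,-1,0,0,0,0,60],
    [1,-1,0,0,0,0,60]
  ],
  "squeeze": 30
}}

```text
clock: 1.1
eef_pos: [0.359, -0.2373, 0.4045]
tcp_rot: [0.983, 0.183, -0.0, 0.0]
force: [0.1, 0.1, 0.5]
width: 0.0599
gripper_force: 0.0
```

Request:
{"api": "carry_out", "payload": {
  "moves": [
    [1,-1,0,0,0,-0.45,60],
    [1,-1,0,0,0,-0.45,60],
    [1,-1,0,0,0,-0.45,60],
    [1,-1,0,0,0,-0.45,60],
    [1,-1,0,0,0,-0.45,60],
    [1,-1,0,0,0,-0.45,60],
    [1,-1,0,0,0,-0.45,60],
    [1,-1,0,0,0,-0.45,60],
    [1,-1,0,0,0,-0.45,60],
    [1,-1,0,0,0,-0.45,60]
  ]
}}

```text
clock: 2.1
eef_pos: [0.5033, 0.0854, 0.404]
tcp_rot: [0.627, 0.779, -0.0, -0.0]
force: [-1.0, 0.5, -0.5]
width: 0.0603
gripper_force: 0.0
```

```bash
python3 - <<'E'
from h import *
s=arm.get_state();print(s["clock"],s["eef_pos"],s["joint_pos"].round(2),s["width"])
print(rel([.537,.1815,.30],113.2))
E
```

```text
2.1 [0.50326927 0.08541715 0.40396218] [-0.09 -0.17 -0.17  1.57 -0.    1.27] 0.06034817256681204
[np.float64(0.3467), np.float64(0.2144), np.float64(0.4156), np.float64(-0.0004), np.float64(-0.0001), np.float64(-0.0604)]
```

Request:
{"api": "carry_out", "payload": {
  "moves": [
    [0.347,0.214,0.416,0,0,-0.0604,60],
    [0.347,0.214,0.416,0,0,-0.0604,60],
    [0.347,0.214,0.416,0,0,-0.0604,60],
    [0.347,0.214,0.416,0,0,-0.0604,60],
    [0.347,0.214,0.416,0,0,-0.0604,60],
    [0.347,0.214,0.416,0,0,-0.0604,60],
    [0.347,0.214,0.416,0,0,-0.0604,60]
  ]
}}

```text
clock: 2.8
eef_pos: [0.5374, 0.1812, 0.3022]
tcp_rot: [0.553, 0.833, 0.001, 0.001]
force: [-0.2, 0.1, 0.5]
width: 0.0601
gripper_force: 0.0
```

```bash
python3 - <<'E'
from h import *
f,D,K,p,Rm=cam("side");cv2.imwrite("pics/s1.png",cv2.resize(f[90:290,150:400,::-1],None,fx=3,fy=3,interpolation=cv2.INTER_CUBIC))
s=arm.get_state();print(s["eef_pos"],s["joint_pos"].round(2))
P=cloud(D,K,p,Rm);m=(D>0)&(np.hypot(P[...,0]-.537,P[...,1]-.1815)<.07)&(P[...,2]>.085)&(P[...,2]<.2)
Q=P[m];print(len(Q));t=Q[:,2].min() if len(Q) else 0;print("lowest",np.sort(Q[:,2])[:15].round(4))
e=R.from_quat(s["tcp_rot"]).inv().apply(Q[Q[:,2]<t+.02]-s["eef_pos"]);print(e.min(0),e.max(0))
print("down",rel([.537,.1815,.215],113.2))
E
```

```text
[0.53727652 0.18143057 0.3021141 ] [ 0.1   0.01 -0.19  1.37 -0.    1.27]
587
lowest [0.1351 0.1353 0.1356 0.1358 0.1362 0.1363 0.1365 0.1366 0.1367 0.1369
 0.137  0.1371 0.1371 0.1381 0.1381]
[-0.01139117 -0.04449965  0.14735017] [0.01406669 0.04256885 0.16708212]
down [np.float64(0.001), np.float64(-0.0016), np.float64(0.3485), np.float64(0.0007), np.float64(0.0003), np.float64(-0.0019)]
```

View pics/s1.png

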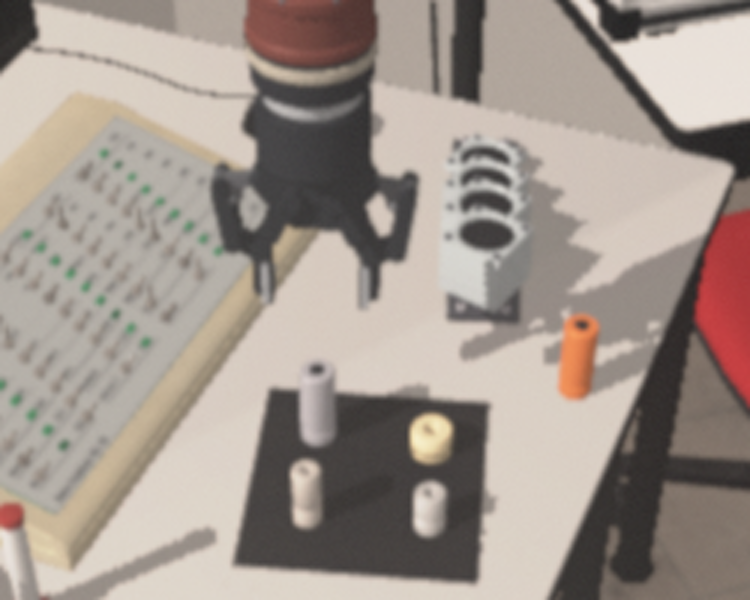

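The gripper straddles sample_66 (crop (317,370), fingers at (265,290) and (369,290)), with clear room to the neighbours. Going down.

Request:
{"api": "carry_out", "payload": {
  "moves": [
    [0,0,0.2,0,0,0,60],
    [0,0,0.3,0,0,0,60],
    [0,0,0.388,0,0,0,60],
    [0,0,0.388,0,0,0,60],
    [0,0,0.388,0,0,0,60],
    [0,0,0.388,0,0,0,40],
    [0,0,0.388,0,0,0,30],
    [0,0,0.388,0,0,0,20],
    [0,0,0.388,0,0,0,15],
    [0,0,0.388,0,0,0,15]
  ]
}}

```text
clock: 3.85
eef_pos: [0.5374, 0.1825, 0.2052]
tcp_rot: [0.552, 0.834, 0.001, 0.001]
force: [-0.1, -1.1, 7.1]
width: 0.0253
gripper_force: 29.4
```

Request:
{"api": "carry_out", "payload": {
  "moves": [
    [0,0,0,0,0,0,15],
    [0,0,0,0,0,0,15],
    [0,0,0,0,0,0,15],
    [0,0,-0.1,0,0,0,15],
    [0,0,-0.3,0,0,0,15],
    [0,0,-0.5,0,0,0,15],
    [0,0,-0.5,0,0,0,15],
    [0,0,-0.5,0,0,0,15]
  ]
}}

```text
clock: 4.65
eef_pos: [0.5372, 0.1826, 0.3303]
tcp_rot: [0.552, 0.834, 0.001, 0.001]
force: [-0.0, -0.0, -0.7]
width: 0.0256
gripper_force: 29.8
```

```bash
python3 - <<'E'
from h import *
print(arm.get_state()["eef_pos"],rel([.5645,-.186,.33],113.2))
E
```

```text
[0.53718903 0.18257226 0.33026734] [np.float64(-1.4002), np.float64(-0.4743), np.float64(0.001), np.float64(0.0009), np.float64(0.0003), np.float64(-0.0014)]
```

Request:
{"api": "carry_out", "payload": {
  "moves": [
    [-0.1,-0.034,0,0,0,0,15],
    [-0.25,-0.085,0,0,0,0,15],
    [-0.4,-0.135,0,0,0,0,15],
    [-0.55,-0.185,0,0,0,0,15],
    [-0.7,-0.236,0,0,0,0,15],
    [-0.85,-0.287,0,0,0,0,15],
    [-0.95,-0.32,0,0,0,0,15],
    [-1,-0.339,0,0,0,0,15]
  ]
}}

```text
clock: 5.45
eef_pos: [0.5556, -0.0828, 0.3266]
tcp_rot: [0.553, 0.833, -0.0, -0.001]
force: [-0.6, 0.9, -1.5]
width: 0.0251
gripper_force: 29.8
```

Request:
{"api": "carry_out", "payload": {
  "moves": [
    [-0.1,-0.034,0,0,0,0,15],
    [-0.25,-0.085,0,0,0,0,15],
    [-0.35,-0.118,0,0,0,0,15],
    [-0.4,-0.135,0,0,0,0,15],
    [-0.4,-0.135,0.1,0,0,0,15],
    [-0.4,-0.135,0.2,0,0,0,15],
    [-0.4,-0.135,0.28,0,0,0,15],
    [-0.4,-0.135,0.28,0,0,0,15],
    [-0.4,-0.135,0.28,0,0,0,15]
  ]
}}

```text
clock: 6.35
eef_pos: [0.5639, -0.1852, 0.2585]
tcp_rot: [0.552, 0.834, 0.0, -0.001]
force: [0.1, -0.9, -0.8]
width: 0.0252
gripper_force: 29.8
```

```bash
python3 - <<'E'
from h import *
f,D,K,p,Rm=cam("side");g,D2,K2,p2,R2=cam("top")
a=cv2.resize(f[70:220,240:380,::-1],(400,430),interpolation=cv2.INTER_CUBIC)
b=cv2.resize(g[140:240,310:430,::-1],(400,333),interpolation=cv2.INTER_CUBIC)
o=np.zeros((430,800,3),np.uint8);o[:,:400]=a;o[:333,400:]=b;cv2.imwrite("pics/s2.png",o)
print(arm.get_state()["eef_pos"],arm.get_state()["force"],rel([.5645,-.186,.218],113.2))
E
```

```text
[ 0.56446987 -0.18580332  0.26003611] [ 0.45342982 -0.78491109 -0.75427498] [np.float64(-0.0006), np.float64(-0.0004), np.float64(0.1681), np.float64(0.0003), np.float64(0.0004), np.float64(-0.0013)]
```

View pics/s2.png

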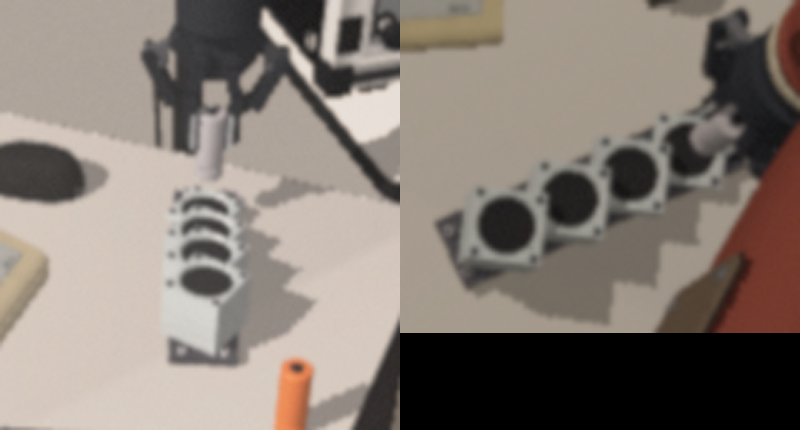

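The sample hangs upright over the far, lowest pocket (right crop (700,145)), which fits with the parallax. Lowering and releasing.

Request:
{"api": "carry_out", "payload": {
  "moves": [
    [0,0,0.06,0,0,0,15],
    [0,0,0.11,0,0,0,15],
    [0,0,0.15,0,0,0,15],
    [0,0,0.168,0,0,0,15],
    [0,0,0.168,0,0,0,15],
    [0,0,0.168,0,0,0,15],
    [0,0,0.17,0,0,0,15],
    [0,0,0.172,0,0,0,15],
    [0,0,0.172,0,0,0,15]
  ]
}}

```text
clock: 7.35
eef_pos: [0.564, -0.186, 0.2167]
tcp_rot: [0.552, 0.834, -0.0, 0.0]
force: [-5.4, 2.2, 12.6]
width: 0.0254
gripper_force: 31.4
```

Request:
{"api": "carry_out", "payload": {
  "moves": [
    [0,0,-0.003,0,0,0,15],
    [0,0,-0.003,0,0,0,15],
    [0,0,-0.003,0,0,0,28],
    [0,0,-0.003,0,0,0,34],
    [0,0,-0.003,0,0,0,44],
    [0,0,-0.003,0,0,0,50],
    [0,0,-0.1,0,0,0,50],
    [0,0,-0.3,0,0,0,50],
    [0,0,-0.46,0,0,0,50],
    [0,0,-0.46,0,0,0,50]
  ]
}}

```text
clock: 8.35
eef_pos: [0.5654, -0.1868, 0.3374]
tcp_rot: [0.552, 0.834, 0.0, 0.005]
force: [1.6, -0.2, 0.7]
width: 0.0499
gripper_force: 0.0
```

```bash
python3 - <<'E'
from h import *
s=arm.get_state();print(s["eef_pos"],s["width"],s["force"],rel([.5045,.2595,.33],113.2))
E
```

```text
[ 0.56538577 -0.18680528  0.33743217] 0.04989171143813064 [ 1.55541298 -0.22536593  0.71336162] [np.float64(1.7391), np.float64(0.4716), np.float64(0.0188), np.float64(0.0018), np.float64(0.0025), np.float64(-0.0014)]
```

Request:
{"api": "carry_out", "payload": {
  "moves": [
    [0.1,0.03,0,0,0,0,50],
    [0.3,0.08,0,0,0,0,50],
    [0.5,0.135,0,0,0,0,50],
    [0.7,0.19,0,0,0,0,50],
    [0.9,0.244,0,0,0,0,50],
    [1,0.271,0,0,0,0,50],
    [1,0.271,0,0,0,0,50]
  ]
}}

```text
clock: 9.05
eef_pos: [0.5281, 0.0742, 0.3303]
tcp_rot: [0.55, 0.835, 0.0, -0.0]
force: [0.8, -0.1, 0.2]
width: 0.0502
gripper_force: 0.0
```

Request:
{"api": "carry_out", "payload": {
  "moves": [
    [0.2,0.054,0,0,0,0,50],
    [0.4,0.11,0,0,0,0,50],
    [0.6,0.163,0,0,0,0,50],
    [0.739,0.2,0,0,0,0,50],
    [0.739,0.2,0.01,0,0,0,50],
    [0.739,0.2,0.018,0,0,0,50],
    [0.739,0.2,0.018,0,0,0,50]
  ]
}}

```text
clock: 9.75
eef_pos: [0.5033, 0.2592, 0.3254]
tcp_rot: [0.553, 0.833, -0.001, -0.0]
force: [-0.0, -0.7, -0.3]
width: 0.05
gripper_force: 0.0
```

```bash
python3 - <<'E'
from h import *
f,D,K,p,Rm=cam("side");g,D2,K2,p2,R2=cam("top")
a=cv2.resize(f[120:290,200:340,::-1],(400,486),interpolation=cv2.INTER_CUBIC)
b=cv2.resize(g[150:270,200:300,::-1],(400,480),interpolation=cv2.INTER_CUBIC)
o=np.zeros((486,800,3),np.uint8);o[:,:400]=a;o[:480,400:]=b;cv2.imwrite("pics/s3.png",o)
P=cloud(D2,K2,p2,R2)
for n,(x,y) in{"66":(.5655,-.188),}.items():
    m=(D2>0)&(np.hypot(P[...,0]-x,P[...,1]-y)<.03)&(P[...,2]>.04);Q=P[m];print(len(Q),((Q.min(0)+Q.max(0))/2).round(4),Q.max(0).round(4))
print(arm.get_state()["eef_pos"],rel([.5045,.2595,.193],113.2))
E
```

```text
138 [ 0.5636 -0.1872  0.0627] [ 0.5758 -0.1742  0.085 ]
[0.50344869 0.2589049  0.32598168] [np.float64(0.0007), np.float64(0.005), np.float64(0.5319), np.float64(-0.0001), np.float64(0.0001), np.float64(-0.002)]
```

View pics/s3.png

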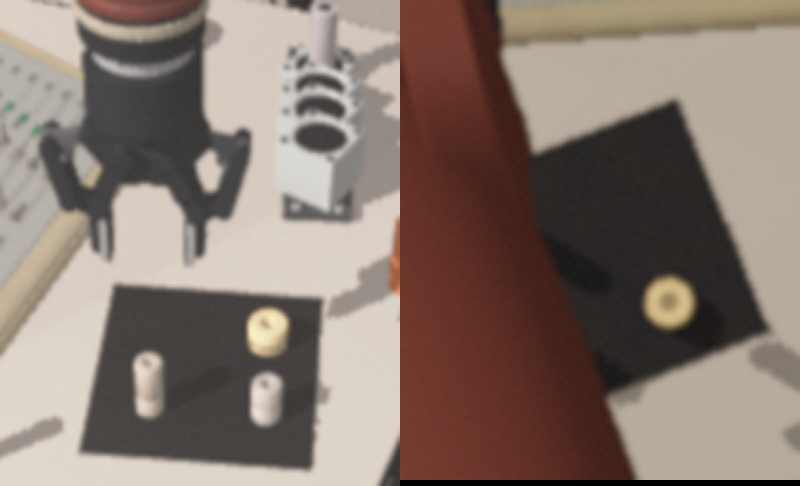

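sample_66 stands upright and centred in the lowest pocket (left crop (322,35)). The gripper is over sample_50 (148,360), so I'll take that.

Request:
{"api": "carry_out", "payload": {
  "moves": [
    [0,0.005,0.2,0,0,0,50],
    [0,0.005,0.35,0,0,0,50],
    [0,0.005,0.45,0,0,0,50],
    [0,0.005,0.52,0,0,0,50],
    [0,0.005,0.52,0,0,0,50],
    [0,0.005,0.52,0,0,0,50],
    [0,0.005,0.52,0,0,0,30],
    [0,0.005,0.52,0,0,0,20],
    [0,0.005,0.52,0,0,0,10],
    [0,0.005,0.52,0,0,0,10]
  ]
}}

```text
clock: 10.85
eef_pos: [0.5048, 0.2608, 0.1977]
tcp_rot: [0.552, 0.834, 0.001, 0.001]
force: [-1.1, -0.9, 7.2]
width: 0.0192
gripper_force: 29.2
```

Request:
{"api": "carry_out", "payload": {
  "moves": [
    [0,0,0,0,0,0,10],
    [0,0,0,0,0,0,10],
    [0,0,0,0,0,0,10],
    [0,0,-0.1,0,0,0,10],
    [0,0,-0.3,0,0,0,10],
    [0,0,-0.5,0,0,0,10],
    [0,0,-0.5,0,0,0,10],
    [0,0,-0.5,0,0,0,10]
  ]
}}

```text
clock: 11.65
eef_pos: [0.5046, 0.2609, 0.3228]
tcp_rot: [0.552, 0.834, 0.001, 0.001]
force: [-0.1, 0.7, -1.3]
width: 0.0191
gripper_force: 29.6
```

```bash
python3 - <<'E'
from h import *
print(arm.get_state()["eef_pos"],rel([.542,-.1345,.32],113.2))
E
```

```text
[0.50461496 0.26091061 0.32280742] [np.float64(-1.5147), np.float64(-0.4791), np.float64(0.0106), np.float64(0.001), np.float64(0.0002), np.float64(-0.0014)]
```

Request:
{"api": "carry_out", "payload": {
  "moves": [
    [-0.1,-0.032,0,0,0,0,10],
    [-0.25,-0.08,0,0,0,0,10],
    [-0.4,-0.127,0,0,0,0,10],
    [-0.55,-0.174,0,0,0,0,10],
    [-0.7,-0.221,0,0,0,0,10],
    [-0.85,-0.269,0,0,0,0,10],
    [-0.95,-0.3,0,0,0,0,10],
    [-1,-0.316,0,0,0,0,10]
  ]
}}

```text
clock: 12.45
eef_pos: [0.5284, -0.0022, 0.3193]
tcp_rot: [0.553, 0.833, -0.001, -0.001]
force: [-0.2, -0.5, -0.7]
width: 0.0191
gripper_force: 29.6
```

Request:
{"api": "carry_out", "payload": {
  "moves": [
    [-0.1,-0.032,0,0,0,0,10],
    [-0.25,-0.08,0,0,0,0,10],
    [-0.4,-0.127,0,0,0,0,10],
    [-0.515,-0.163,0,0,0,0,10],
    [-0.515,-0.163,0.1,0,0,0,10],
    [-0.515,-0.163,0.2,0,0,0,10],
    [-0.515,-0.163,0.28,0,0,0,10],
    [-0.515,-0.163,0.28,0,0,0,10],
    [-0.515,-0.163,0.28,0,0,0,10]
  ]
}}

```text
clock: 13.35
eef_pos: [0.5413, -0.1341, 0.2507]
tcp_rot: [0.552, 0.834, -0.0, -0.001]
force: [0.1, 0.1, 0.2]
width: 0.0193
gripper_force: 29.6
```

```bash
python3 - <<'E'
from h import *
print(arm.get_state()["eef_pos"],rel([.542,-.1345,.2265],113.2))
E
```

```text
[ 0.54127721 -0.13413184  0.25072476] [np.float64(-0.0026), np.float64(0.0022), np.float64(0.0969), np.float64(-0.0003), np.float64(-0.0004), np.float64(-0.0012)]
```

Request:
{"api": "carry_out", "payload": {
  "moves": [
    [0,0,0.04,0,0,0,10],
    [0,0,0.075,0,0,0,10],
    [0,0,0.092,0,0,0,10],
    [0,0,0.096,0,0,0,10],
    [0,0,0.098,0,0,0,10],
    [0,0,0.098,0,0,0,10],
    [0,0,0.098,0,0,0,10]
  ]
}}

```text
clock: 14.05
eef_pos: [0.5416, -0.1349, 0.227]
tcp_rot: [0.552, 0.834, 0.0, 0.0]
force: [-0.0, 1.1, -1.0]
width: 0.0188
gripper_force: 29.6
```

Request:
{"api": "carry_out", "payload": {
  "moves": [
    [0,0,0.004,0,0,0,10],
    [0,0,0.006,0,0,0,10],
    [0,0,0.006,0,0,0,10],
    [0,0,0.006,0,0,0,10]
  ]
}}

```text
clock: 14.45
eef_pos: [0.5416, -0.1349, 0.2257]
tcp_rot: [0.552, 0.834, -0.0, 0.0]
force: [-0.9, 0.8, 4.7]
width: 0.019
gripper_force: 30.0
```

Contact. Releasing and lifting.

Request:
{"api": "carry_out", "payload": {
  "moves": [
    [0,0,0,0,0,0,22],
    [0,0,0,0,0,0,28],
    [0,0,0,0,0,0,38],
    [0,0,0,0,0,0,48],
    [0,0,-0.05,0,0,0,50],
    [0,0,-0.2,0,0,0,50],
    [0,0,-0.38,0,0,0,50],
    [0,0,-0.4,0,0,0,50],
    [0,0,-0.4,0,0,0,50]
  ]
}}

```text
clock: 15.35
eef_pos: [0.5421, -0.135, 0.3279]
tcp_rot: [0.552, 0.834, 0.0, 0.002]
force: [-0.2, 0.1, -0.1]
width: 0.0498
gripper_force: 0.0
```

```bash
python3 - <<'E'
from h import *
print(arm.get_state()["eef_pos"],rel([.4245,.2265,.32],113.2))
E
```

```text
[ 0.54212656 -0.13504423  0.32792911] [np.float64(1.5153), np.float64(0.1305), np.float64(0.027), np.float64(0.0009), np.float64(0.0011), np.float64(-0.0014)]
```

Request:
{"api": "carry_out", "payload": {
  "moves": [
    [0.2,0.017,0,0,0,0,50],
    [0.4,0.034,0,0,0,0,50],
    [0.6,0.052,0,0,0,0,50],
    [0.8,0.069,0,0,0,0,50],
    [1,0.086,0,0,0,0,50],
    [1,0.086,0,0,0,0,50],
    [1,0.086,0,0,0,0,50]
  ]
}}

```text
clock: 16.05
eef_pos: [0.4632, 0.1049, 0.3243]
tcp_rot: [0.551, 0.834, -0.0, -0.0]
force: [0.3, 0.1, 0.0]
width: 0.0502
gripper_force: 0.0
```

Request:
{"api": "carry_out", "payload": {
  "moves": [
    [0.2,0.017,0,0,0,0,50],
    [0.4,0.034,0,0,0,0,50],
    [0.515,0.044,0,0,0,0,50],
    [0.515,0.044,0.1,0,0,0,50],
    [0.515,0.044,0.2,0,0,0,50],
    [0.515,0.044,0.2,0,0,0,50],
    [0.515,0.044,0.2,0,0,0,50]
  ]
}}

```text
clock: 16.75
eef_pos: [0.4241, 0.2257, 0.275]
tcp_rot: [0.553, 0.833, -0.001, -0.0]
force: [-0.5, 0.2, -0.1]
width: 0.0502
gripper_force: 0.0
```

```bash
python3 - <<'E'
from h import *
f,D,K,p,Rm=cam("side");g,D2,K2,p2,R2=cam("top")
a=cv2.resize(f[120:290,200:340,::-1],(400,486),interpolation=cv2.INTER_CUBIC)
b=cv2.resize(g[150:250,310:430,::-1],(400,333),interpolation=cv2.INTER_CUBIC)
o=np.zeros((486,800,3),np.uint8);o[:,:400]=a;o[:333,400:]=b;cv2.imwrite("pics/s4.png",o)
print(arm.get_state()["eef_pos"],rel([.4245,.2265,.187],113.2))
E
```

```text
[0.42456132 0.22610643 0.27635915] [np.float64(0.0017), np.float64(-0.0001), np.float64(0.3574), np.float64(0.0004), np.float64(0.0001), np.float64(-0.0018)]
```

View pics/s4.png

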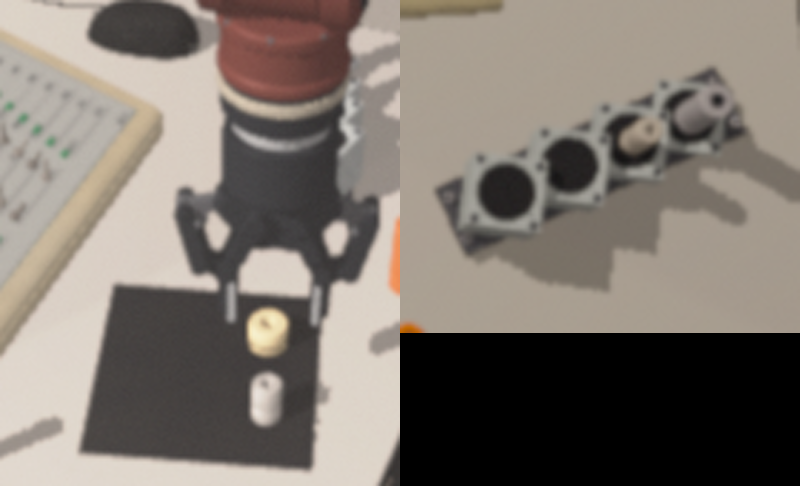

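Samples 66 and 50 stand upright in the two lowest pockets (right crop (700,110) and (637,138)). The gripper is above sample_34, so I'll take that next.

Request:
{"api": "carry_out", "payload": {
  "moves": [
    [0,0,0.15,0,0,0,50],
    [0,0,0.25,0,0,0,50],
    [0,0,0.33,0,0,0,50],
    [0,0,0.36,0,0,0,50],
    [0,0,0.36,0,0,0,50],
    [0,0,0.36,0,0,0,50],
    [0,0,0.36,0,0,0,35],
    [0,0,0.36,0,0,0,25],
    [0,0,0.36,0,0,0,12],
    [0,0,0.36,0,0,0,12]
  ]
}}

```text
clock: 17.85
eef_pos: [0.4243, 0.2268, 0.1862]
tcp_rot: [0.552, 0.834, 0.001, 0.001]
force: [0.0, 0.0, 6.7]
width: 0.0209
gripper_force: 29.2
```

Request:
{"api": "carry_out", "payload": {
  "moves": [
    [0,0,0,0,0,0,12],
    [0,0,0,0,0,0,12],
    [0,0,0,0,0,0,12],
    [0,0,-0.1,0,0,0,12],
    [0,0,-0.3,0,0,0,12],
    [0,0,-0.5,0,0,0,12],
    [0,0,-0.5,0,0,0,12],
    [0,0,-0.5,0,0,0,12]
  ]
}}

```text
clock: 18.65
eef_pos: [0.4243, 0.2268, 0.3116]
tcp_rot: [0.552, 0.834, 0.001, 0.001]
force: [0.0, 0.5, -1.8]
width: 0.0211
gripper_force: 29.6
```

```bash
python3 - <<'E'
from h import *
print(arm.get_state()["eef_pos"],rel([.520,-.083,.31],113.2))
E
```

```text
[0.42425002 0.22682906 0.31159453] [np.float64(-1.2906), np.float64(-0.1306), np.float64(0.0068), np.float64(0.0009), np.float64(0.0002), np.float64(-0.0014)]
```

Request:
{"api": "carry_out", "payload": {
  "moves": [
    [-0.1,-0.01,0,0,0,0,12],
    [-0.25,-0.025,0,0,0,0,12],
    [-0.4,-0.04,0,0,0,0,12],
    [-0.55,-0.055,0,0,0,0,12],
    [-0.7,-0.07,0,0,0,0,12],
    [-0.85,-0.085,0,0,0,0,12],
    [-0.95,-0.095,0,0,0,0,12],
    [-1,-0.1,0,0,0,0,12]
  ]
}}

```text
clock: 19.45
eef_pos: [0.4981, -0.0151, 0.3084]
tcp_rot: [0.553, 0.833, -0.001, -0.001]
force: [0.1, 0.6, -0.2]
width: 0.0207
gripper_force: 29.6
```

Request:
{"api": "carry_out", "payload": {
  "moves": [
    [-0.1,-0.01,0,0,0,0,12],
    [-0.2,-0.02,0,0,0,0,12],
    [-0.29,-0.03,0,0,0,0,12],
    [-0.29,-0.03,0,0,0,0,12],
    [-0.29,-0.03,0.1,0,0,0,12],
    [-0.29,-0.03,0.2,0,0,0,12],
    [-0.29,-0.03,0.25,0,0,0,12],
    [-0.29,-0.03,0.25,0,0,0,12],
    [-0.29,-0.03,0.25,0,0,0,12]
  ]
}}

```text
clock: 20.35
eef_pos: [0.5195, -0.0825, 0.2481]
tcp_rot: [0.552, 0.834, -0.0, -0.0]
force: [0.3, 0.6, -0.0]
width: 0.021
gripper_force: 29.6
```

```bash
python3 - <<'E'
from h import *
print(arm.get_state()["eef_pos"],rel([.520,-.083,.231],113.2))
E
```

```text
[ 0.51954774 -0.08249342  0.24808684] [np.float64(-0.0026), np.float64(0.0009), np.float64(0.0683), np.float64(-0.0), np.float64(-0.0), np.float64(-0.0012)]
```

Request:
{"api": "carry_out", "payload": {
  "moves": [
    [0,0,0.035,0,0,0,12],
    [0,0,0.06,0,0,0,12],
    [0,0,0.068,0,0,0,12],
    [0,0,0.07,0,0,0,12],
    [0,0,0.073,0,0,0,12],
    [0,0,0.073,0,0,0,12],
    [0,0,0.073,0,0,0,12]
  ]
}}

```text
clock: 21.05
eef_pos: [0.5196, -0.083, 0.2303]
tcp_rot: [0.552, 0.834, -0.0, 0.0]
force: [-3.4, 1.4, 7.5]
width: 0.021
gripper_force: 30.4
```

Request:
{"api": "carry_out", "payload": {
  "moves": [
    [0,0,0,0,0,0,24],
    [0,0,0,0,0,0,30],
    [0,0,0,0,0,0,38],
    [0,0,0,0,0,0,46],
    [0,0,-0.05,0,0,0,50],
    [0,0,-0.2,0,0,0,50],
    [0,0,-0.35,0,0,0,50],
    [0,0,-0.38,0,0,0,50],
    [0,0,-0.38,0,0,0,50]
  ]
}}

```text
clock: 21.95
eef_pos: [0.5202, -0.0832, 0.3269]
tcp_rot: [0.552, 0.834, 0.0, 0.002]
force: [0.5, -0.0, -0.7]
width: 0.0501
gripper_force: 0.0
```

```bash
python3 - <<'E'
from h import *
print(arm.get_state()["eef_pos"],rel([.456,.158,.30],113.2))
E
```

```text
[ 0.52016849 -0.08320953  0.32688945] [np.float64(0.9889), np.float64(0.1395), np.float64(0.1051), np.float64(0.0008), np.float64(0.0009), np.float64(-0.0014)]
```

Request:
{"api": "carry_out", "payload": {
  "moves": [
    [0.2,0.028,0,0,0,0,55],
    [0.4,0.056,0,0,0,0,55],
    [0.6,0.085,0,0,0,0,55],
    [0.8,0.113,0,0,0,0,55],
    [0.989,0.14,0.05,0,0,0,55],
    [0.989,0.14,0.15,0,0,0,55],
    [0.989,0.14,0.2,0,0,0,55],
    [0.989,0.14,0.2,0,0,0,55]
  ]
}}

```text
clock: 22.75
eef_pos: [0.4544, 0.158, 0.2717]
tcp_rot: [0.552, 0.834, -0.002, -0.002]
force: [-0.2, -0.5, 0.5]
width: 0.0548
gripper_force: 0.0
```

```bash
python3 - <<'E'
from h import *
f,D,K,p,Rm=cam("side");g,D2,K2,p2,R2=cam("top")
a=cv2.resize(f[120:290,200:340,::-1],(400,486),interpolation=cv2.INTER_CUBIC)
b=cv2.resize(g[150:250,310:430,::-1],(400,333),interpolation=cv2.INTER_CUBIC)
o=np.zeros((486,800,3),np.uint8);o[:,:400]=a;o[:333,400:]=b;cv2.imwrite("pics/s5.png",o)
print(arm.get_state()["eef_pos"],rel([.456,.158,.181],113.2))
E
```

```text
[0.45561233 0.15747194 0.2743439 ] [np.float64(0.0013), np.float64(0.0026), np.float64(0.3734), np.float64(-0.0003), np.float64(-0.0), np.float64(-0.0019)]
```

View pics/s5.png

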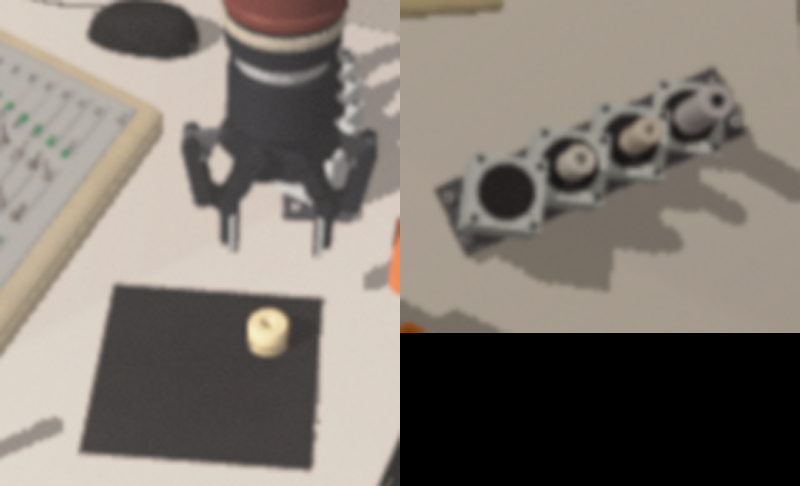

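All three placed samples stand upright. Taking sample_22.

Request:
{"api": "carry_out", "payload": {
  "moves": [
    [0,0,0.15,0,0,0,55],
    [0,0,0.26,0,0,0,55],
    [0,0,0.34,0,0,0,55],
    [0,0,0.373,0,0,0,55],
    [0,0,0.373,0,0,0,55],
    [0,0,0.373,0,0,0,55],
    [0,0,0.373,0,0,0,40],
    [0,0,0.373,0,0,0,30],
    [0,0,0.373,0,0,0,20],
    [0,0,0.373,0,0,0,20]
  ]
}}

```text
clock: 23.85
eef_pos: [0.456, 0.1584, 0.1825]
tcp_rot: [0.552, 0.834, 0.0, 0.001]
force: [-0.6, -0.3, 6.6]
width: 0.0289
gripper_force: 29.3
```

Request:
{"api": "carry_out", "payload": {
  "moves": [
    [0,0,0,0,0,0,20],
    [0,0,0,0,0,0,20],
    [0,0,0,0,0,0,20],
    [0,0,-0.1,0,0,0,20],
    [0,0,-0.3,0,0,0,20],
    [0,0,-0.5,0,0,0,20],
    [0,0,-0.5,0,0,0,20],
    [0,0,-0.5,0,0,0,20]
  ]
}}

```text
clock: 24.65
eef_pos: [0.4559, 0.1585, 0.3079]
tcp_rot: [0.552, 0.834, 0.001, 0.001]
force: [-0.1, -0.6, -1.2]
width: 0.0288
gripper_force: 30.0
```

```bash
python3 - <<'E'
from h import *
print(arm.get_state()["eef_pos"],rel([.498,-.0315,.305],113.2))
E
```

```text
[0.45594657 0.15845779 0.30785482] [np.float64(-0.7653), np.float64(-0.1414), np.float64(0.0119), np.float64(0.001), np.float64(0.0004), np.float64(-0.0014)]
```

Request:
{"api": "carry_out", "payload": {
  "moves": [
    [-0.1,-0.018,0,0,0,0,20],
    [-0.25,-0.046,0,0,0,0,20],
    [-0.4,-0.074,0,0,0,0,20],
    [-0.55,-0.1,0,0,0,0,20],
    [-0.7,-0.129,0,0,0,0,20],
    [-0.765,-0.141,0,0,0,0,20],
    [-0.765,-0.141,0.1,0,0,0,20],
    [-0.765,-0.141,0.2,0,0,0,20],
    [-0.765,-0.141,0.2,0,0,0,20],
    [-0.765,-0.141,0.2,0,0,0,20]
  ]
}}

```text
clock: 25.65
eef_pos: [0.497, -0.031, 0.2556]
tcp_rot: [0.552, 0.834, -0.0, -0.001]
force: [-0.3, 1.0, 0.1]
width: 0.0286
gripper_force: 30.0
```

```bash
python3 - <<'E'
from h import *
print(arm.get_state()["eef_pos"],rel([.498,-.0315,.2395],113.2))
E
```

```text
[ 0.49701949 -0.03096948  0.25564818] [np.float64(-0.0036), np.float64(0.0029), np.float64(0.0646), np.float64(-0.0005), np.float64(-0.0005), np.float64(-0.0013)]
```

Request:
{"api": "carry_out", "payload": {
  "moves": [
    [-0.002,0.002,0.035,0,0,0,20],
    [-0.002,0.002,0.055,0,0,0,20],
    [-0.002,0.002,0.063,0,0,0,20],
    [-0.002,0.002,0.067,0,0,0,20],
    [-0.002,0.002,0.07,0,0,0,20],
    [-0.002,0.002,0.07,0,0,0,20],
    [-0.002,0.002,0.07,0,0,0,20]
  ]
}}

```text
clock: 26.35
eef_pos: [0.4982, -0.0318, 0.2389]
tcp_rot: [0.552, 0.834, -0.0, 0.0]
force: [-0.6, 0.3, -0.0]
width: 0.0287
gripper_force: 30.0
```

Request:
{"api": "carry_out", "payload": {
  "moves": [
    [0,0,0.003,0,0,0,20],
    [0,0,0.005,0,0,0,20],
    [0,0,0.005,0,0,0,20],
    [0,0,0.005,0,0,0,20]
  ]
}}

```text
clock: 26.75
eef_pos: [0.4983, -0.0318, 0.2385]
tcp_rot: [0.552, 0.834, 0.0, 0.0]
force: [-3.7, 0.9, 7.3]
width: 0.0284
gripper_force: 30.9
```

Request:
{"api": "carry_out", "payload": {
  "moves": [
    [0,0,0,0,0,0,32],
    [0,0,0,0,0,0,38],
    [0,0,0,0,0,0,45],
    [0,0,0,0,0,0,50],
    [0,0,-0.05,0,0,0,50],
    [0,0,-0.2,0,0,0,50],
    [0,0,-0.35,0,0,0,50],
    [0,0,-0.4,0,0,0,50],
    [0,0,-0.4,0,0,0,50]
  ]
}}

```text
clock: 27.65
eef_pos: [0.4989, -0.032, 0.3403]
tcp_rot: [0.552, 0.834, 0.001, 0.002]
force: [0.4, -0.2, -0.3]
width: 0.0501
gripper_force: 0.0
```

Request:
{"api": "carry_out", "payload": {
  "moves": [
    [0.2,0,0,0,0,0,50],
    [0.4,0,0,0,0,0,50],
    [0.6,0,0,0,0,0,50],
    [0.7,0,0,0,0,0,50],
    [0.7,0,0,0,0,0,50],
    [0.7,0,0,0,0,0,50]
  ]
}}

```text
clock: 28.25
eef_pos: [0.4296, 0.1297, 0.3363]
tcp_rot: [0.552, 0.834, -0.001, -0.0]
force: [-0.0, -0.4, 0.2]
width: 0.05
gripper_force: 0.0
```

```bash
python3 - <<'E'
from h import *
f,D,K,p,Rm=cam("side");g,D2,K2,p2,R2=cam("top")
a=cv2.resize(f[110:210,260:360,::-1],(400,400),interpolation=cv2.INTER_CUBIC)
b=cv2.resize(g[150:250,310:430,::-1],(400,333),interpolation=cv2.INTER_CUBIC)
o=np.zeros((400,800,3),np.uint8);o[:,:400]=a;o[:333,400:]=b;cv2.imwrite("pics/s6.png",o)
P=cloud(D2,K2,p2,R2)
for n,(x,y) in{"66":(.5655,-.188),"50":(.5436,-.1362),"34":(.5215,-.0845),"22":(.4994,-.0326)}.items():
    m=(D2>0)&(np.hypot(P[...,0]-x,P[...,1]-y)<.025)&(P[...,2]>.072);Q=P[m];print(n,len(Q),((Q.min(0)+Q.max(0))/2-[x,y,0]).round(4),np.median(Q[:,2]).round(4))
E
```

```text
66 92 [-0.0023  0.0002  0.079 ] 0.0811
50 53 [-0.0012 -0.0002  0.0783] 0.0799
34 61 [-0.0023 -0.0006  0.0785] 0.0804
22 105 [-0.0013 -0.0016  0.0794] 0.0806
```

View pics/s6.png

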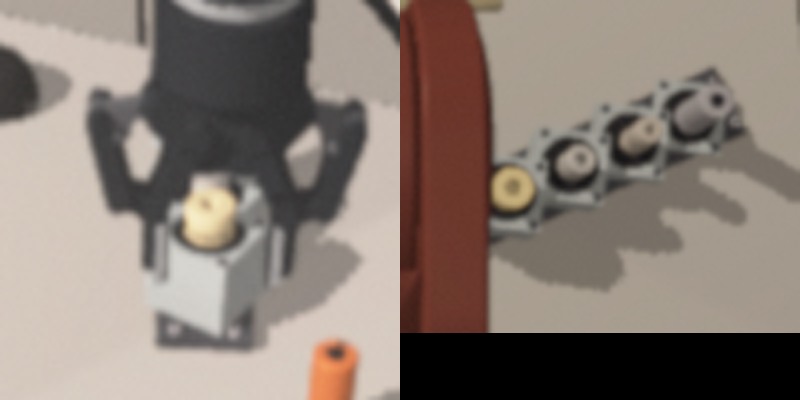

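All four stand upright and centred within about 2.5 mm of their pockets, with tops at 80–81 mm. Handing in.

```bash
python3 -c "
from bench import arm
print(arm.finish_job())"
```

```text
the job is handed in; nothing more can be done
None
```

The four samples stand upright in the stepped rail, tallest in the lowest pocket through shortest in the highest, with tops measured at 80–81 mm; the job was handed in at about 28 s on the robot's clock.

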